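# Start the cure timers in pouring order

## Task

Three resin batches have just been poured, so start their cure timers in pouring order: with a fingertip lightly press the blue button well down, then the yellow one, then the green one; each stays down when pressed. Leave the timers standing where they are, without lifting or shoving them, do not press the red button (its batch is not poured yet), and leave the vials and the dropper bottle undisturbed.

Things in the scene. Friction and masses are not known exactly. Their poses are not given: they have to be found in the camera images.
- blue_top (a point): centre of the flat top of the blue button, a round blue soft-rubber cap 42 mm across that stands 18 mm proud of its timer; the top is 54 mm above the table when the button is fully up (it may start up to 1.5 mm lower). Moves down with the button; the rubber itself gives a further 0.4 mm per newton (at most 7 mm) and springs back when released. z up.
- blue_button (a joint): travel of the blue button in m, without the give of its rubber cap: 0 up, grows as it is pressed straight down, stop at 0.010; the timer counts as started (on) beyond 0.005. It yields at about 3 N and stays at whatever depth it is left.
- yellow_top (a point): centre of the flat top of the yellow button, a round yellow soft-rubber cap 42 mm across that stands 18 mm proud of its timer; the top is 54 mm above the table when the button is fully up (it may start up to 1.5 mm lower). Moves down with the button; the rubber itself gives a further 0.4 mm per newton (at most 7 mm) and springs back when released. z up.
- yellow_button (a joint): travel of the yellow button in m, without the give of its rubber cap: 0 up, grows as it is pressed straight down, stop at 0.010; the timer counts as started (on) beyond 0.005. It yields at about 3 N and stays at whatever depth it is left.
- green_top (a point): centre of the flat top of the green button, a round green soft-rubber cap 42 mm across that stands 18 mm proud of its timer; the top is 54 mm above the table when the button is fully up (it may start up to 1.5 mm lower). Moves down with the button; the rubber itself gives a further 0.4 mm per newton (at most 7 mm) and springs back when released. z up.
- green_button (a joint): travel of the green button in m, without the give of its rubber cap: 0 up, grows as it is pressed straight down, stop at 0.010; the timer counts as started (on) beyond 0.005. It yields at about 3 N and stays at whatever depth it is left.
- red_top (a point): centre of the flat top of the red button, a round red soft-rubber cap 42 mm across that stands 18 mm proud of its timer; the top is 54 mm above the table when the button is fully up (it may start up to 1.5 mm lower). Moves down with the button; the rubber itself gives a further 0.4 mm per newton (at most 7 mm) and springs back when released. z up.
- red_button (a joint): travel of the red button in m, without the give of its rubber cap: 0 up, grows as it is pressed straight down, stop at 0.010; the timer counts as started (on) beyond 0.005. It yields at about 3 N and stays at whatever depth it is left.
- rose_vial_mid (a point): small clear screw vial of rose glitter with a white cap, 27 mm across, 45 mm high, loose; point at half height
- azure_vial_mid (a point): small clear screw vial of blue glitter with a white cap, 24 mm across, 40 mm high, loose; point at half height
- teal_dropper_mid (a point): small teal dropper bottle with a black top, 25 mm across, 80 mm high, loose; point at half height
- blue_timer: the blue-buttoned cure timer, a loose white round puck 76 mm across, 36 mm high without the button, 0.3 to 0.55 kg, on a rubber foot, with a small dark display on its own -x side; origin at the centre of its underside, z up
- yellow_timer: the yellow-buttoned cure timer, a loose white round puck 76 mm across, 36 mm high without the button, 0.3 to 0.55 kg, on a rubber foot, with a small dark display on its own -x side; origin at the centre of its underside, z up
- green_timer: the green-buttoned cure timer, a loose white round puck 76 mm across, 36 mm high without the button, 0.3 to 0.55 kg, on a rubber foot, with a small dark display on its own -x side; origin at the centre of its underside, z up
- red_timer: the red-buttoned cure timer, a loose white round puck 76 mm across, 36 mm high without the button, 0.3 to 0.55 kg, on a rubber foot, with a small dark display on its own -x side; origin at the centre of its underside, z up

How it is judged:
By the outcome, as a careful person would: the job done as asked, in the order asked, and still so for the second after the job is handed in, with the robot touching nothing.
It also fails if it takes over 51 s, if anything falls off the work surface, if the arm or the gripper's body presses on something with over 40 N, if the wrist force passes 120 N, or if a joint passes its speed limit or range.

## Robot

A 6-joint arm with a two-finger parallel gripper is mounted at the origin on a cart in front of the work surface, level with it; the furniture and walls round the work are solid. World frame = base frame: x ahead of the robot, y to its left, z up, the work surface at z = 0. Lengths are in mm, angles in rad, forces in N, time in s.
With the tool pointing down it reaches from about 275 to 1000 mm from the base axis. Payload 8.4 kg.
Tool frame: the origin (TCP) lies midway between the tips of the shut fingers; the grasp point (between the pads) lies 19 mm behind it; z points along the fingers, y is the line along which they close (so a half turn about z gives the same grasp; the last joint's range is limited). The gripper opens to 85 mm and grips with 20 to 120 N. Pads are 22 mm wide; open, the fingers measure 114 mm over their backs; the gripper's body (76 mm by 85 mm) begins 54 mm behind the grasp point. The pads swing forward as they close: fully open they stand 13 mm farther back than shut.
Start: joints at [1.212, 0.353, 1.633, -0, 1.155, -0.002], TCP at [218.297, 585.64, 231.281] pointing down, gripper open.
Joint ranges: [-2.63, 2.63], [-0.92, 2.1], [0.06, 2.66], [-1.3, 4.44], [0, 2.69], [-3.02, 3.02]. Speed limits (rad/s): [2.22, 2.22, 2.79, 3.14, 3.14, 3.14].

## Interface

Orientations are given as [roll, pitch, yaw] about the fixed x, y, z axes, in that order (R = Rz(yaw) Ry(pitch) Rx(roll)).
In Python, from rig import r gives the robot as it stands.
- The arm moves only by the tool servo_tool, never from a script. Its argument "deltas" is a list of rows, each an object of numbers: "x", "y", "z": the shift along the world's x, y, z in mm; "rx", "ry", "rz": the turn, a rotation vector about the world's x, y, z in rad; "gripper": the gripper's target within -1 to 1 (fully open at 1, half-way at 0, shut at -1). A call has 1 to 10 rows; each row is the pose to reach, as a shift and turn from the pose commanded when the call began; what a row does not reach only later rows make up. A row lasts 1/10 s, in which the tool goes at most 50 mm and 8.59 degrees, less where a joint would pass 70% of its speed; a pose out of reach is approached as far as the arm can. A call with a gripper value outside its range is refused whole. The fingers move at their own pace and stop on an object; "newtons" is the grip in N (left out, the last holds). Time passes only in rows, so rows that repeat a pose let the fingers close. It gives the time, the measured TCP pose, the force, the opening and the grip force at its end, in the units of the state.
- r.sense(): the state, without advancing time (a new reading comes with each control period).
- r.grab_frame(name): name is "side" or "top" or "wrist"; returns the picture (400x640x3 uint8, blue, green, red); there is no depth.
- r.camera_params(name): a dict with "mtx" (3x3 intrinsics, pixels), "eye" and "orientation" of the camera in the world. Camera axes: x right, y down, z forward; pixel columns grow to the right and rows downward; lengths in mm; the calibration is good to about 2 mm. A picture is of the moment at which its call begins: read the wrist's pose just before it. camera_params takes no time and is no camera call; for the wrist camera it gives the pose at the moment of the call.
- r.sign_off(): hands the job in; it is judged then, once.
Trained networks look in the newest picture that a camera, given by its name, has taken for a name from the list of things; names that differ only in an ending like _2 or _b are one class to them, and where a whole thing is asked for, a point or a joint stands for the part that bears it (a point fixed in the world has none). Each returns a list of dicts, best first, with "conf" (0 to 1); they miss things now and then, are a little off and sometimes report something else, mostly with a low value. They report only what shows in the picture. A call takes as long as a camera call.
- r.recognise(name, camera): "box" ([left, top, width, height] in pixels, round what is visible of it).
The state is a dict: "clock": time; "qpos": joint angles; "qvel": joint speeds; "joint_efforts": joint torques, N m; "eef_pos": TCP position; "tcp_rot": TCP orientation; "contact_force": force on the tool from outside, world axes, zero at the start; "wrist_torque": the same for the moment, N m; "opening": opening from 0.0 (shut) to 1.0 (fully open); "grasp_force": force on a finger pad.
Only numpy, scipy, OpenCV 4.12 (cv2) and the standard library are available. Lean on these libraries where they do the work, as an engineer would, in place of code of your own. Each camera call takes 0.05 s, during which the arm holds its last target. There are 200 camera calls.

## Working session

There is one attempt and no reset: what is moved stays moved. The work goes in short steps, Python scripts to look and compute and a tool call to move; the robot and the scene stay as the last step left them, time stands still between calls to the robot, and variables do not carry over. Pictures are saved under pics/ and viewed, at most 10 in all, crops included, and the job is handed in when it is done.

Besides the shell and the picture viewer there is one more tool, called as a command line: name --argument value ..., lists and objects as JSON in quotes. servo_tool: Moves the arm, as the interface text tells. Its arguments: {"type":"object","properties":{"deltas":{"type":"array","items":{"type":"object","properties":{"x":{"type":"number"},"y":{"type":"number"},"z":{"type":"number"},"rx":{"type":"number"},"ry":{"type":"number"},"rz":{"type":"number"},"gripper":{"type":"number"}}}},"newtons":{"type":"number"}},"required":["deltas"]}

```bash
mkdir -p pics
cat > h.py <<'E'
import numpy as np, cv2
from rig import r
def ray(cam,u,v,z):
    p=r.camera_params(cam); K=np.array(p['mtx']); o=np.array(p['orientation'])
    from scipy.spatial.transform import Rotation as R
    M=o if o.shape==(3,3) else R.from_euler('xyz',o).as_matrix()
    d=M@np.linalg.inv(K)@[u,v,1]; e=np.array(p['eye'])
    return e+d*(z-e[2])/d[2]
E
python3 - <<'E'
from h import *
print(r.sense())
for c in ['top','side']:
    im=r.grab_frame(c); cv2.imwrite(f'pics/{c}1.png',im)
    print(c,r.camera_params(c))
    for n,z in [('blue_top',54),('yellow_top',54),('green_top',54),('red_top',54),('rose_vial_mid',22),('azure_vial_mid',20),('teal_dropper_mid',40)]:
        for d in r.recognise(n,c)[:2]:
            b=d['box']; print(n,round(d['conf'],2),np.round(b),ray(c,b[0]+b[2]/2,b[1]+b[3]/2,z).round(0))
E
```

```text
{'clock': 0.0, 'qpos': array([ 1.21159746e+00,  3.53639897e-01,  1.63415824e+00,  2.56782780e-05,
        1.15516933e+00, -2.40609997e-03]), 'qvel': array([ 1.23057492e-03,  2.14738436e-03,  5.75245098e-05,  1.11042518e-03,
       -1.12034415e-03,  4.32759626e-05]), 'joint_efforts': array([-5.09392703e-03, -6.05240107e+01, -3.42066514e+01, -4.03397289e-04,
        9.28765250e-03, -2.09742257e-05]), 'eef_pos': array([218.12170763, 585.19122026, 230.5565098 ]), 'tcp_rot': array([-3.14021790e+00, -2.67856953e-05,  2.78478949e+00]), 'contact_force': array([-0.19565763,  0.32261178, -1.08827889]), 'wrist_torque': array([ 0.04374247, -0.0243539 ,  0.02162417]), 'grasp_force': 0.0, 'opening': 0.9986144524377023}
top {'mtx': array([[515.26048896,   0.        , 319.4142612 ],
       [  0.        , 515.26048896, 196.06474418],
       [  0.        ,   0.        ,   1.        ]]), 'eye': array([ 310.04491035,   15.03367225, 1397.48101012]), 'orientation': array([-2.97809525, -0.01582376, -1.59300529])}
blue_top 0.51 [334. 172.  11.  11.] [582. -65.  54.]
blue_top 0.2 [332. 169.  15.  14.] [585. 
[... 334 characters left out ...]
7.  20.]
side {'mtx': array([[452.29801996,   0.        , 316.94004435],
       [  0.        , 452.29801996, 199.48729342],
       [  0.        ,   0.        ,   1.        ]]), 'eye': array([  68.70976092, -771.28279024,  509.80663788]), 'orientation': array([-2.02959364, -0.00780603, -0.50572788])}
blue_top 0.64 [354. 213.  23.   7.] [570. -86.  54.]
green_top 0.62 [340. 266.  25.  23.] [ 427. -255.   54.]
red_top 0.6 [324. 184.  14.  14.] [573.  61.  54.]
rose_vial_mid 0.79 [395. 212.  13.  21.] [660. -97.  22.]
azure_vial_mid 0.67 [262. 171.   3.  18.] [484. 264.  20.]
azure_vial_mid 0.3 [323. 184.  16.  14.] [607. 121.  20.]
teal_dropper_mid 0.81 [374. 242.  11.  35.] [ 512. -216.   40.]
```

Run:
```python
import cv2
a=cv2.imread('pics/top1.png')[120:280,170:450]; cv2.imwrite('pics/t2.png',cv2.resize(a,None,fx=2.8,fy=2.8,interpolation=2))
b=cv2.imread('pics/side1.png')[130:310,220:460]; cv2.imwrite('pics/s2.png',cv2.resize(b,None,fx=3.3,fy=3.3,interpolation=2))
```

```text
(no output)
```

View pics/t2.png

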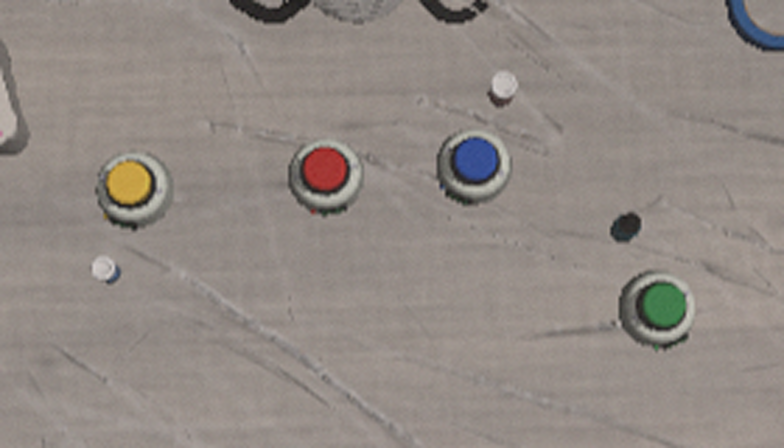

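View pics/s2.png

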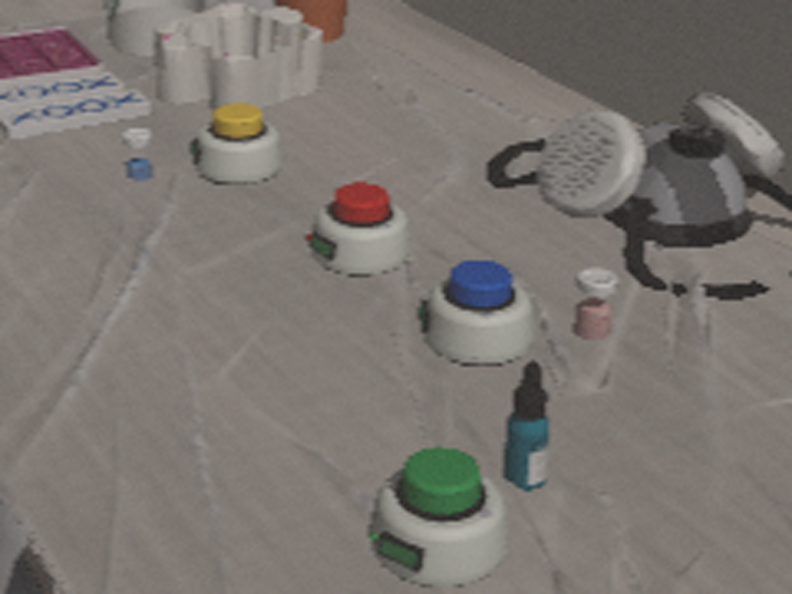

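The pictures show the four buttons, plus the two vials and the dropper, clearly standing apart. In the top crop, yellow is at (130,183), red (326,170), blue (475,160) and green (662,306). The dropper is about 75 mm beyond green. I'll refine the centres by colour.

```bash
cat >> h.py <<'E'
H={'blue':(105,130),'yellow':(15,35),'green':(45,80)}
def cen(im,c,box=None):
    hsv=cv2.cvtColor(im,cv2.COLOR_BGR2HSV); m=cv2.inRange(hsv,(H[c][0],120,50),(H[c][1],255,255))
    if box: k=np.zeros_like(m); k[box[1]:box[3],box[0]:box[2]]=1; m=m*k
    n,l,s,ce=cv2.connectedComponentsWithStats(m)
    i=1+np.argmax(s[1:,4]); return ce[i],s[i]
E
python3 - <<'E'
from h import *
for cam,f,B in [('top','top1',[200,150,430,250]),('side','side1',[270,140,400,310])]:
    im=cv2.imread(f'pics/{f}.png')
    for c in H:
        p,s=cen(im,c,B); print(cam,c,p.round(1),s,ray(cam,*p,54 if cam=='top' else 51).round(1))
E
```

```text
top blue [339.6 176.4] [333 169  15  15 173] [583.2 -66.   54. ]
top yellow [215.7 185. ] [208 178  16  15 199] [566.3 262.5  54. ]
top green [407.2 227.9] [400 222  14  14  78] [ 441.9 -239.5   54. ]
side blue [365.9 215.2] [357 209  18  14 193] [577.8 -76.3  51. ]
side yellow [291.7 166.1] [285 161  15  11 128] [560.  248.8  51. ]
side green [358.1 276.5] [350 272  15   8  36] [ 440.  -252.9   51. ]
```

servo_tool --deltas '[{"x": 40, "y": -30, "z": -10, "gripper": -1}, {"x": 80, "y": -70, "z": -20, "gripper": -1}, {"x": 110, "y": -110, "z": -30, "gripper": -1}, {"x": 140, "y": -150, "z": -40, "gripper": -1}, {"x": 170, "y": -190, "z": -50, "gripper": -1}, {"x": 200, "y": -230, "z": -60, "gripper": -1}, {"x": 230, "y": -270, "z": -60, "gripper": -1}, {"x": 250, "y": -310, "z": -60, "gripper": -1}, {"x": 270, "y": -350, "z": -60, "gripper": -1}, {"x": 280, "y": -390, "z": -60, "gripper": -1}]'

```text
invalid input
```

servo_tool --deltas '[{"x": 40, "y": -40, "z": -10, "gripper": -1}, {"x": 80, "y": -80, "z": -20, "gripper": -1}, {"x": 110, "y": -120, "z": -30, "gripper": -1}]'

```text
invalid input
```

servo_tool --deltas '[{"x": 40, "y": -40, "z": -10, "rx": 0, "ry": 0, "rz": 0, "gripper": -1}, {"x": 80, "y": -80, "z": -20, "rx": 0, "ry": 0, "rz": 0, "gripper": -1}]' --newtons 20

```text
clock: 1.0
eef_pos: [288.0, 516.0, 213.8]
tcp_rot: [3.141, 0.0, 2.788]
contact_force: [1.0, -0.1, -0.6]
opening: 0.696
grasp_force: 0.0
```

servo_tool --deltas '[{"x": 22, "y": -44, "z": -5, "rx": 0, "ry": 0, "rz": 0, "gripper": -1}, {"x": 44, "y": -88, "z": -10, "rx": 0, "ry": 0, "rz": 0, "gripper": -1}, {"x": 66, "y": -132, "z": -15, "rx": 0, "ry": 0, "rz": 0, "gripper": -1}, {"x": 88, "y": -176, "z": -20, "rx": 0, "ry": 0, "rz": 0, "gripper": -1}, {"x": 110, "y": -220, "z": -25, "rx": 0, "ry": 0, "rz": 0, "gripper": -1}, {"x": 132, "y": -264, "z": -30, "rx": 0, "ry": 0, "rz": 0, "gripper": -1}, {"x": 154, "y": -308, "z": -35, "rx": 0, "ry": 0, "rz": 0, "gripper": -1}, {"x": 176, "y": -352, "z": -40, "rx": 0, "ry": 0, "rz": 0, "gripper": -1}, {"x": 198, "y": -396, "z": -45, "rx": 0, "ry": 0, "rz": 0, "gripper": -1}, {"x": 220, "y": -440, "z": -50, "rx": 0, "ry": 0, "rz": 0, "gripper": -1}]'

```text
clock: 2.0
eef_pos: [508.7, 74.1, 164.0]
tcp_rot: [3.141, 0.001, 2.785]
contact_force: [0.9, 1.6, -0.3]
opening: -0.003
grasp_force: 0.0
```

servo_tool --deltas '[{"x": 22, "y": -44, "z": -2, "gripper": -1}, {"x": 44, "y": -88, "z": -5, "gripper": -1}, {"x": 65, "y": -131, "z": -10, "gripper": -1}, {"x": 65, "y": -131, "z": -10, "gripper": -1}, {"x": 65, "y": -131, "z": -10, "gripper": -1}]'

```text
invalid input
```

servo_tool --deltas '[{"x": 22, "y": -44, "z": -2, "rx": 0, "ry": 0, "rz": 0, "gripper": -1}, {"x": 44, "y": -88, "z": -5, "rx": 0, "ry": 0, "rz": 0, "gripper": -1}, {"x": 65, "y": -131, "z": -10, "rx": 0, "ry": 0, "rz": 0, "gripper": -1}, {"x": 65, "y": -131, "z": -10, "rx": 0, "ry": 0, "rz": 0, "gripper": -1}, {"x": 65, "y": -131, "z": -10, "rx": 0, "ry": 0, "rz": 0, "gripper": -1}]'

```text
clock: 2.5
eef_pos: [572.9, -55.9, 153.5]
tcp_rot: [3.142, -0.001, 2.782]
contact_force: [-0.5, 0.6, -0.3]
opening: 0.002
grasp_force: 0.0
```

Run:
```python
from h import *
s=r.sense(); print(s['eef_pos'],s['contact_force'])
p=r.camera_params('wrist'); im=r.grab_frame('wrist'); cv2.imwrite('pics/w1.png',im); print(p)
q,st=cen(im,'blue'); print(q,st,ray('wrist',*q,54))
for d in r.recognise('blue_top','wrist')[:2]: print(d)
```

```text
[572.86980828 -55.93245668 153.54183105] [-0.52623374  0.55512624 -0.34708705]
{'mtx': array([[355.61548477,   0.        , 319.6070247 ],
       [  0.        , 355.61548477, 203.05920745],
       [  0.        ,   0.        ,   1.        ]]), 'eye': array([505.56435096, -30.47625198, 295.96411056]), 'orientation': array([2.85642709e+00, 1.69705221e-03, 1.21104390e+00])}
[313.38723571 217.03680501] [ 285  189   57   57 2554] [579.6482231  -62.65421273  54.        ]
{'box': [286.6, 189.1, 54.7, 55.1], 'conf': 0.8}
{'box': [1.2, 83.2, 40.1, 62.7], 'conf': 0.37}
```

View pics/w1.png

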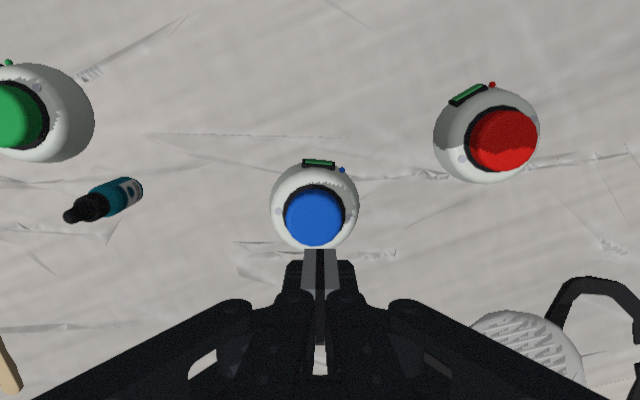

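The wrist view shows the blue cap directly ahead of the fingertips at (313,217). The wrist and top estimates agree to about 4 mm, at roughly (581,-64).

servo_tool --deltas '[{"x": 8, "y": -8, "z": -30, "rx": 0, "ry": 0, "rz": 0, "gripper": -1}, {"x": 8, "y": -8, "z": -60, "rx": 0, "ry": 0, "rz": 0, "gripper": -1}, {"x": 8, "y": -8, "z": -80, "rx": 0, "ry": 0, "rz": 0, "gripper": -1}, {"x": 8, "y": -8, "z": -92, "rx": 0, "ry": 0, "rz": 0, "gripper": -1}, {"x": 8, "y": -8, "z": -92, "rx": 0, "ry": 0, "rz": 0, "gripper": -1}, {"x": 8, "y": -8, "z": -92, "rx": 0, "ry": 0, "rz": 0, "gripper": -1}]'

```text
clock: 3.2
eef_pos: [581.3, -62.3, 62.6]
tcp_rot: [3.141, 0.001, 2.786]
contact_force: [-0.5, 0.4, 0.2]
opening: -0.001
grasp_force: 0.0
```

servo_tool --deltas '[{"x": 0, "y": 0, "z": -4, "rx": 0, "ry": 0, "rz": 0, "gripper": -1}, {"x": 0, "y": 0, "z": -7, "rx": 0, "ry": 0, "rz": 0, "gripper": -1}, {"x": 0, "y": 0, "z": -10, "rx": 0, "ry": 0, "rz": 0, "gripper": -1}, {"x": 0, "y": 0, "z": -13, "rx": 0, "ry": 0, "rz": 0, "gripper": -1}, {"x": 0, "y": 0, "z": -15, "rx": 0, "ry": 0, "rz": 0, "gripper": -1}, {"x": 0, "y": 0, "z": -17, "rx": 0, "ry": 0, "rz": 0, "gripper": -1}, {"x": 0, "y": 0, "z": -17, "rx": 0, "ry": 0, "rz": 0, "gripper": -1}, {"x": 0, "y": 0, "z": -17, "rx": 0, "ry": 0, "rz": 0, "gripper": -1}]'

```text
clock: 4.0
eef_pos: [581.3, -63.0, 44.9]
tcp_rot: [3.141, 0.001, 2.785]
contact_force: [0.8, -0.3, 2.0]
opening: 0.003
grasp_force: 0.9
```

servo_tool --deltas '[{"x": 0, "y": 0, "z": -1, "rx": 0, "ry": 0, "rz": 0, "gripper": -1}, {"x": 0, "y": 0, "z": -2, "rx": 0, "ry": 0, "rz": 0, "gripper": -1}, {"x": 0, "y": 0, "z": -2, "rx": 0, "ry": 0, "rz": 0, "gripper": -1}]'

```text
clock: 4.3
eef_pos: [581.2, -63.0, 42.9]
tcp_rot: [3.141, 0.001, 2.785]
contact_force: [2.1, 0.5, 2.4]
opening: -0.0
grasp_force: 1.4
```

servo_tool --deltas '[{"x": 0, "y": 0, "z": 10, "rx": 0, "ry": 0, "rz": 0, "gripper": -1}, {"x": 0, "y": 0, "z": 50, "rx": 0, "ry": 0, "rz": 0, "gripper": -1}, {"x": 0, "y": 10, "z": 90, "rx": 0, "ry": 0, "rz": 0, "gripper": -1}, {"x": -5, "y": 50, "z": 110, "rx": 0, "ry": 0, "rz": 0, "gripper": -1}, {"x": -10, "y": 100, "z": 110, "rx": 0, "ry": 0, "rz": 0, "gripper": -1}, {"x": -14, "y": 148, "z": 110, "rx": 0, "ry": 0, "rz": 0, "gripper": -1}, {"x": -18, "y": 196, "z": 110, "rx": 0, "ry": 0, "rz": 0, "gripper": -1}, {"x": -22, "y": 244, "z": 110, "rx": 0, "ry": 0, "rz": 0, "gripper": -1}, {"x": -26, "y": 292, "z": 110, "rx": 0, "ry": 0, "rz": 0, "gripper": -1}, {"x": -26, "y": 331, "z": 110, "rx": 0, "ry": 0, "rz": 0, "gripper": -1}]'

```text
clock: 5.3
eef_pos: [553.4, 270.1, 153.2]
tcp_rot: [-3.141, -0.001, 2.786]
contact_force: [0.4, 0.2, 0.1]
opening: -0.001
grasp_force: 0.0
```

servo_tool --deltas '[{"x": 0, "y": 0, "z": 0, "rx": 0, "ry": 0, "rz": 0, "gripper": -1}, {"x": 0, "y": 0, "z": 0, "rx": 0, "ry": 0, "rz": 0, "gripper": -1}, {"x": 0, "y": 0, "z": 0, "rx": 0, "ry": 0, "rz": 0, "gripper": -1}]'

```text
clock: 5.6
eef_pos: [554.4, 266.9, 152.8]
tcp_rot: [-3.14, -0.001, 2.784]
contact_force: [-0.5, -1.1, -0.0]
opening: 0.002
grasp_force: 0.0
```

Run:
```python
from h import *
s=r.sense(); print(s['eef_pos'],s['contact_force'])
print(cen(cv2.imread('pics/w1.png'),'blue')[1])
im=r.grab_frame('wrist'); cv2.imwrite('pics/w2.png',im)
q,st=cen(im,'yellow'); print(q,st,ray('wrist',*q,54))
for d in r.recognise('yellow_top','wrist')[:2]: print(d)
im=r.grab_frame('side'); cv2.imwrite('pics/s3.png',cv2.resize(im[130:310,220:460],None,fx=3.3,fy=3.3,interpolation=2))
```

```text
[554.42730874 266.87444555 152.78561491] [-0.47559646 -1.0916755  -0.00372601]
[ 285  189   57   57 2554]
[323.81818182 217.30238829] [ 296  189   57   58 2596] [564.43234687 265.80152346  54.        ]
{'box': [295.0, 189.9, 57.4, 58.4], 'conf': 0.75}
```

View pics/w2.png

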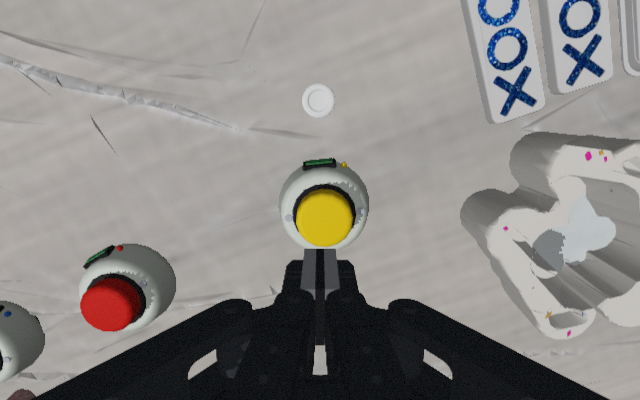

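View pics/s3.png

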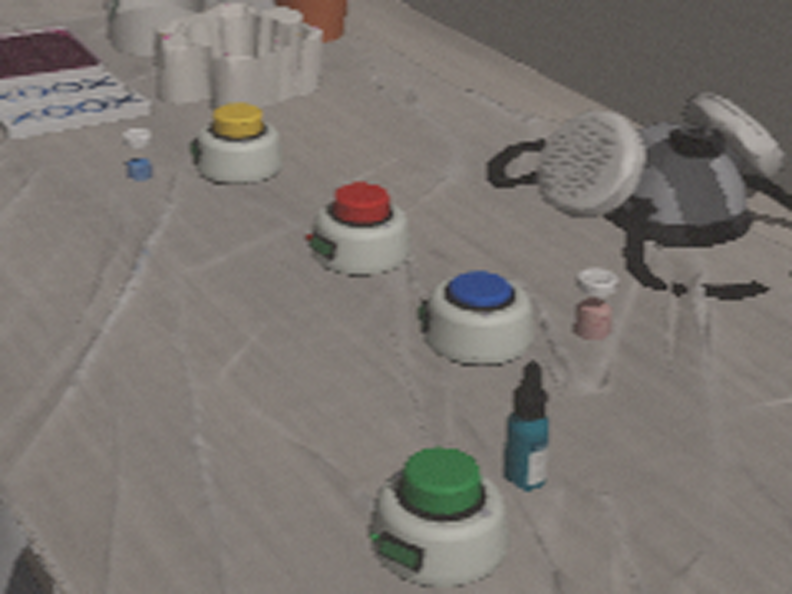

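The side crop shows the blue button well down at (480,290), with its timer in place and everything else undisturbed. In the wrist view the yellow cap is at (324,217), about (565,265).

servo_tool --deltas '[{"x": 11, "y": -2, "z": -30, "rx": 0, "ry": 0, "rz": 0, "gripper": -1}, {"x": 11, "y": -2, "z": -60, "rx": 0, "ry": 0, "rz": 0, "gripper": -1}, {"x": 11, "y": -2, "z": -80, "rx": 0, "ry": 0, "rz": 0, "gripper": -1}, {"x": 11, "y": -2, "z": -90, "rx": 0, "ry": 0, "rz": 0, "gripper": -1}, {"x": 11, "y": -2, "z": -95, "rx": 0, "ry": 0, "rz": 0, "gripper": -1}, {"x": 11, "y": -2, "z": -98, "rx": 0, "ry": 0, "rz": 0, "gripper": -1}, {"x": 11, "y": -2, "z": -101, "rx": 0, "ry": 0, "rz": 0, "gripper": -1}, {"x": 11, "y": -2, "z": -104, "rx": 0, "ry": 0, "rz": 0, "gripper": -1}, {"x": 11, "y": -2, "z": -107, "rx": 0, "ry": 0, "rz": 0, "gripper": -1}, {"x": 11, "y": -2, "z": -107, "rx": 0, "ry": 0, "rz": 0, "gripper": -1}]'

```text
clock: 6.75
eef_pos: [566.5, 266.2, 46.2]
tcp_rot: [3.141, 0.001, 2.785]
contact_force: [2.0, -0.5, 1.5]
opening: 0.004
grasp_force: 1.2
```

servo_tool --deltas '[{"x": 0, "y": 0, "z": -1, "rx": 0, "ry": 0, "rz": 0, "gripper": -1}, {"x": 0, "y": 0, "z": -2, "rx": 0, "ry": 0, "rz": 0, "gripper": -1}, {"x": 0, "y": 0, "z": -2, "rx": 0, "ry": 0, "rz": 0, "gripper": -1}, {"x": 0, "y": 0, "z": -2, "rx": 0, "ry": 0, "rz": 0, "gripper": -1}]'

```text
clock: 7.15
eef_pos: [566.2, 266.2, 44.0]
tcp_rot: [3.141, 0.0, 2.785]
contact_force: [1.9, -0.0, 3.4]
opening: 0.002
grasp_force: 1.3
```

servo_tool --deltas '[{"x": 0, "y": 0, "z": 10, "rx": 0, "ry": 0, "rz": 0, "gripper": -1}, {"x": 0, "y": 0, "z": 50, "rx": 0, "ry": 0, "rz": 0, "gripper": -1}, {"x": 0, "y": -10, "z": 90, "rx": 0, "ry": 0, "rz": 0, "gripper": -1}, {"x": -10, "y": -50, "z": 110, "rx": 0, "ry": 0, "rz": 0, "gripper": -1}, {"x": -22, "y": -95, "z": 110, "rx": 0, "ry": 0, "rz": 0, "gripper": -1}, {"x": -34, "y": -140, "z": 110, "rx": 0, "ry": 0, "rz": 0, "gripper": -1}, {"x": -46, "y": -185, "z": 110, "rx": 0, "ry": 0, "rz": 0, "gripper": -1}, {"x": -58, "y": -230, "z": 110, "rx": 0, "ry": 0, "rz": 0, "gripper": -1}, {"x": -70, "y": -275, "z": 110, "rx": 0, "ry": 0, "rz": 0, "gripper": -1}, {"x": -82, "y": -320, "z": 110, "rx": 0, "ry": 0, "rz": 0, "gripper": -1}]'

```text
clock: 8.15
eef_pos: [482.5, -55.3, 154.3]
tcp_rot: [3.142, -0.001, 2.785]
contact_force: [1.1, -0.0, -0.1]
opening: 0.003
grasp_force: 0.0
```

servo_tool --deltas '[{"x": -12, "y": -45, "z": 0, "rx": 0, "ry": 0, "rz": 0, "gripper": -1}, {"x": -24, "y": -90, "z": 0, "rx": 0, "ry": 0, "rz": 0, "gripper": -1}, {"x": -38, "y": -135, "z": 0, "rx": 0, "ry": 0, "rz": 0, "gripper": -1}, {"x": -54, "y": -180, "z": 0, "rx": 0, "ry": 0, "rz": 0, "gripper": -1}, {"x": -54, "y": -180, "z": 0, "rx": 0, "ry": 0, "rz": 0, "gripper": -1}, {"x": -54, "y": -180, "z": 0, "rx": 0, "ry": 0, "rz": 0, "gripper": -1}, {"x": -54, "y": -180, "z": 0, "rx": 0, "ry": 0, "rz": 0, "gripper": -1}]'

```text
clock: 8.85
eef_pos: [429.8, -233.1, 153.9]
tcp_rot: [3.141, -0.001, 2.785]
contact_force: [0.5, 1.1, -0.8]
opening: 0.003
grasp_force: 0.0
```

Run:
```python
from h import *
s=r.sense(); print(s['eef_pos'],s['contact_force'])
im=r.grab_frame('wrist'); cv2.imwrite('pics/w3.png',im)
q,st=cen(im,'green'); print(q,st,ray('wrist',*q,54))
for d in r.recognise('green_top','wrist')[:2]: print(d)
```

```text
[ 429.78921913 -233.05521534  153.92638384] [ 0.45908694  1.05148905 -0.78494996]
[318.37226857 215.28565753] [ 290  187   57   57 2517] [ 437.40759068 -236.72445268   54.        ]
{'box': [290.9, 185.2, 55.8, 60.2], 'conf': 0.72}
```

View pics/w3.png

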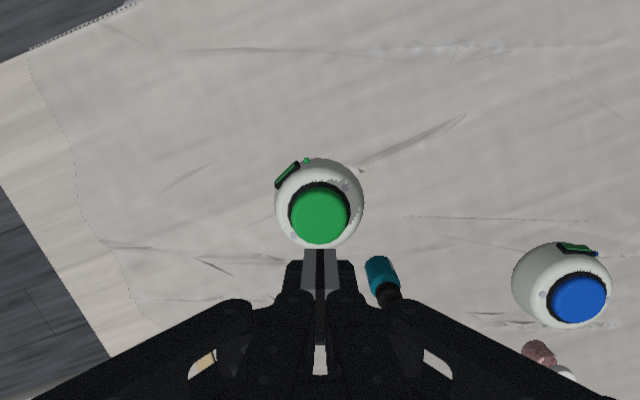

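The green cap is at (318,215), about (438,-237). The dropper's base is at (382,265), off diagonally from the finger plane. The gripper body stays above 116 mm, so it clears the 80 mm dropper.

servo_tool --deltas '[{"x": 9, "y": -4, "z": -30, "rx": 0, "ry": 0, "rz": 0, "gripper": -1}, {"x": 9, "y": -4, "z": -60, "rx": 0, "ry": 0, "rz": 0, "gripper": -1}, {"x": 9, "y": -4, "z": -80, "rx": 0, "ry": 0, "rz": 0, "gripper": -1}, {"x": 9, "y": -4, "z": -90, "rx": 0, "ry": 0, "rz": 0, "gripper": -1}, {"x": 9, "y": -4, "z": -95, "rx": 0, "ry": 0, "rz": 0, "gripper": -1}, {"x": 9, "y": -4, "z": -98, "rx": 0, "ry": 0, "rz": 0, "gripper": -1}, {"x": 9, "y": -4, "z": -101, "rx": 0, "ry": 0, "rz": 0, "gripper": -1}, {"x": 9, "y": -4, "z": -104, "rx": 0, "ry": 0, "rz": 0, "gripper": -1}, {"x": 9, "y": -4, "z": -107, "rx": 0, "ry": 0, "rz": 0, "gripper": -1}, {"x": 9, "y": -4, "z": -107, "rx": 0, "ry": 0, "rz": 0, "gripper": -1}]'

```text
clock: 9.95
eef_pos: [439.4, -238.2, 47.1]
tcp_rot: [-3.142, 0.001, 2.785]
contact_force: [1.5, 0.1, 2.7]
opening: 0.001
grasp_force: 1.2
```

servo_tool --deltas '[{"x": 0, "y": 0, "z": -1, "rx": 0, "ry": 0, "rz": 0, "gripper": -1}, {"x": 0, "y": 0, "z": -2, "rx": 0, "ry": 0, "rz": 0, "gripper": -1}, {"x": 0, "y": 0, "z": -2, "rx": 0, "ry": 0, "rz": 0, "gripper": -1}, {"x": 0, "y": 0, "z": -2, "rx": 0, "ry": 0, "rz": 0, "gripper": -1}]'

```text
clock: 10.35
eef_pos: [439.2, -238.2, 45.0]
tcp_rot: [-3.141, 0.001, 2.785]
contact_force: [2.0, 0.1, 2.2]
opening: 0.003
grasp_force: 1.2
```

Travel is about 7.8 mm. I'll go slightly deeper, then retreat straight up.

servo_tool --deltas '[{"x": 0, "y": 0, "z": -1, "rx": 0, "ry": 0, "rz": 0, "gripper": -1}, {"x": 0, "y": 0, "z": -1.5, "rx": 0, "ry": 0, "rz": 0, "gripper": -1}, {"x": 0, "y": 0, "z": -1.5, "rx": 0, "ry": 0, "rz": 0, "gripper": -1}, {"x": 0, "y": 0, "z": 10, "rx": 0, "ry": 0, "rz": 0, "gripper": -1}, {"x": 0, "y": 0, "z": 50, "rx": 0, "ry": 0, "rz": 0, "gripper": -1}, {"x": 0, "y": 0, "z": 95, "rx": 0, "ry": 0, "rz": 0, "gripper": -1}, {"x": -20, "y": 0, "z": 140, "rx": 0, "ry": 0, "rz": 0, "gripper": -1}, {"x": -40, "y": 0, "z": 180, "rx": 0, "ry": 0, "rz": 0, "gripper": -1}, {"x": -60, "y": 0, "z": 200, "rx": 0, "ry": 0, "rz": 0, "gripper": -1}, {"x": -60, "y": 0, "z": 200, "rx": 0, "ry": 0, "rz": 0, "gripper": -1}]'

```text
clock: 11.35
eef_pos: [377.7, -238.2, 248.0]
tcp_rot: [-3.14, 0.003, 2.784]
contact_force: [0.3, -0.8, -0.2]
opening: 0.002
grasp_force: 0.0
```

Run:
```python
from h import *
im=r.grab_frame('side'); cv2.imwrite('pics/s4.png',cv2.resize(im[130:310,220:460],None,fx=3.3,fy=3.3,interpolation=2))
im=r.grab_frame('top'); cv2.imwrite('pics/t4.png',cv2.resize(im[120:280,170:450],None,fx=2.8,fy=2.8,interpolation=2))
```

```text
(no output)
```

View pics/s4.png

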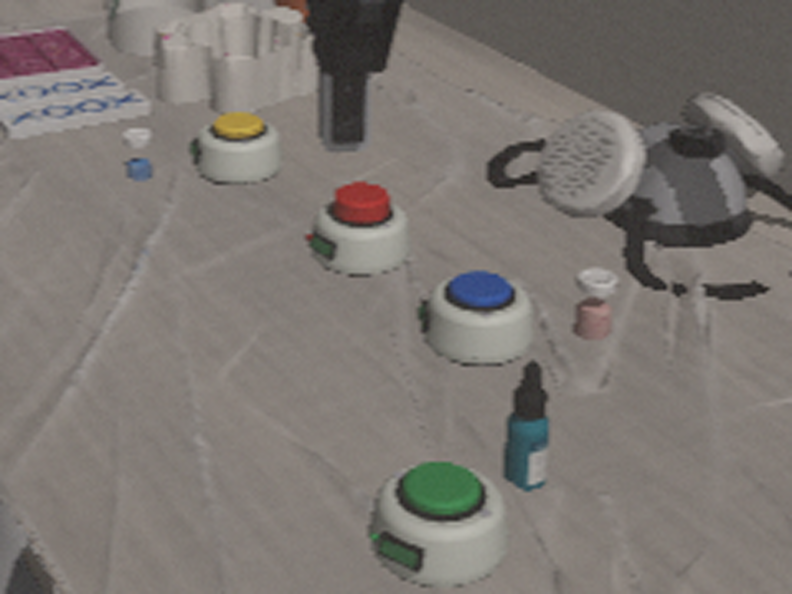

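View pics/t4.png

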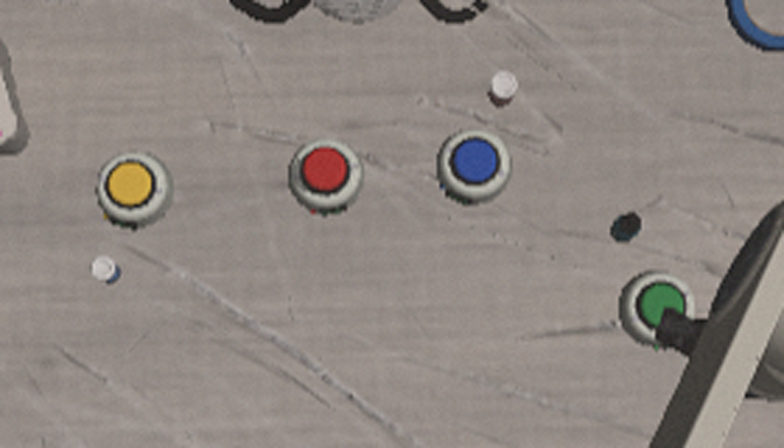

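The final pictures show the blue (480,290), yellow (238,125) and green (441,488) caps all down and red still up. The timers, vials and dropper haven't moved.

```bash
python3 -c "
from rig import r
print(r.sign_off())"
```

```text
the job is handed in; nothing more can be done
None
```

I pressed the blue, yellow and green buttons well down in that order, at about 3 N each. The red button is untouched, nothing else in the scene moved, and I handed the job in at about 11.5 s.

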